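# Set the stirrer speed with its thumbwheel

## Robot

A 6-joint arm with a two-finger parallel gripper is mounted at the origin on a cart in front of the work surface, level with it; the furniture and walls round the work are solid. World frame = base frame: x ahead of the robot, y to its left, z up, the work surface at z = 0. Lengths are in m, angles in degrees, forces in N, time in s.
With the tool pointing down it reaches from about 0.375 to 0.9 m from the base axis. Payload 3.1 kg.
Tool frame: the origin (TCP) lies midway between the tips of the shut fingers; the grasp point (between the pads) lies bot.hold_point_z behind it (bot.hold_point_z is the distance from the TCP to the grasp point, in m); z points along the fingers, y is the direction in which the jaws open and shut (so a half turn about z gives the same grasp; the last joint's range is limited). The gripper opens to 87 mm and grips with 3 to 60 N. Pads are 19 mm wide; open, the fingers measure 117 mm over their backs; the gripper's body (75 mm by 190 mm) begins 51 mm behind the grasp point.
Start: joints at [-79.784, 30.224, 82.088, -0, 67.689, -10.227], TCP at [0.218, -0.586, 0.223] pointing down, gripper open.
Joint ranges: [-176.69, 176.69], [-43.24, 126.21], [12.49, 139.97], [-82, 262], [0, 151.66], [-163.58, 163.58]. Speed limits (degrees/s): [159.86, 159.86, 180, 180, 180, 180].

## Interface

Orientations are given as a 3x3 rotation matrix whose columns are the frame's x, y, z axes.
In Python, from rig import bot, vision, order gives the robot as it stands. The module is installed in compiled form; this text tells all that it offers.
- The arm moves only by the tool move_arm, never from a script. Its argument "moves" is a list of rows, each an object of numbers: "hand": the finger opening in mm, from 0 to 87; "x", "y", "z": the shift along the tool's x, y, z in units of 25 mm (1.0 is 25 mm); "wx", "wy", "wz": the turn, a rotation vector about the tool's x, y, z in degrees. In form: [{"hand": .., "x": .., "y": .., "z": .., "wx": .., "wy": .., "wz": ..}, ...]. A call has 1 to 20 rows; each row shifts and turns the commanded pose from where the row before left it, along the tool's axes as they then stand; what a row does not reach is not made up. A row lasts 1/10 s, in which the tool goes at most 50 mm and 8.59 degrees, less where a joint would pass 70% of its speed; a pose out of reach is approached as far as the arm can. A call is refused whole if a number of a shift passes 1 or a number of a turn 8.59, either way. A call with a gripper value outside its range is refused whole. The fingers move at their own pace and stop on an object; the grip force is fixed at half the most. Time passes only in rows, so rows that do not move let the fingers close. It gives the time, the measured TCP pose, the force and the opening at its end, in the units of the state.
- bot.read_state(): the state, without advancing time (a new reading comes with each control period).
- vision.capture(name): name is "side" or "top" or "wrist"; returns a dict with "image" (384x512x3 uint8, red, green, blue), "z_map" (384x512 float32, m along the optical axis (not along the pixel's ray), 0 where there is no reading), "fx", "fy", "cx", "cy" (pixels), "pose" (4x4, takes a point from camera to world coordinates); the wrist camera has in their place "hand_eye" (4x4, takes a point from camera to tool coordinates, whose origin is the TCP and whose axes are the flange's). Camera axes: x right, y down, z forward; pixel columns grow to the right and rows downward; lengths in m; the calibration is good to about 2 mm. A picture is of the moment at which its call begins: read the wrist's pose just before it.
- order.hand_in(): hands the job in, once; it reports no verdict.
The state is a dict: "time_s": time; "joint_positions": joint angles; "qvel": joint speeds; "tau": joint torques, N m; "position": TCP position; "tcp_rot": TCP orientation; "force": force on the tool from outside, world axes, zero at the start; "moment": the same for the moment, N m; "opening": opening from 0.0 (shut) to 1.0 (fully open).
Only numpy, scipy, OpenCV 4.12 (cv2) and the standard library are available. Lean on these libraries where they do the work, as an engineer would, in place of code of your own. Each camera call takes 0.05 s, during which the arm holds its last target.

## Task

Two identical white magnetic stirrers stand on the bench, one carrying a conical flask and the other a small beaker. On the stirrer with the conical flask, roll the black thumbwheel in its slot until the white line across the wheel is at the top, level with the two dark index bars beside the slot, and leave it there. Do not disturb the flask, and do not turn the other stirrer's wheel.

Things in the scene. Friction and masses are not known exactly. Their poses are not given: they have to be found in the camera images.
- wheel_a_top (a point): Top of the thumbwheel (unpressed) on the stirrer with the conical flask, 71 mm above the bench: a black knurled disc, radius 30 mm, 16 mm wide, level axle across the fixed stirrer, standing 13 mm proud of the deck through a 64 x 22 mm slot. The point is fixed to the housing. x: along the slot, stirrer's front (robot side) to rear; y: along the axle; z: up. Plate: centre 105 mm along +x, top at 62 mm.
- wheel_a (a joint): Wheel angle (rad), -1.05 to 1.05, starts -0.9 to -0.6. 0: white line (6 mm wide) at the top, level with the index bars; negative: line on the front side. Dragging the top by 30 mm along x of wheel_a_top adds 1 rad. The bearing is sprung: pressed down it gives up to 6 mm (2 N, rising to 6 N). A fingertip pressing it 3 to 4 mm down rolls it without slip; it stays where it is left.
- wheel_b_line (a point): Middle of the white line on the rim (30 mm from the axle) of the other stirrer's thumbwheel, which is not to be turned. That stirrer is the same (housing 210 x 130 mm, deck 58 mm above the bench) and carries a glass beaker, 46 mm wide, 58 mm high.
- flask_mid (a point): Centre of the conical glass flask, half-way up: 64 mm wide at the foot, 105 mm high, narrowing to a neck. It stands loose on the plate of the stirrer to be set; z axis: up along the flask.
Things that resemble listed ones, but are neither listed nor needed, are in the scene too. What is shaped like the part that bears flask_mid but pink or turquoise is not meant.

How it is judged:
By the outcome, as a careful person would: the job done as asked, in the order asked, and still so for the second after the job is handed in, with the robot touching nothing.
It also fails if it takes over 40 s, if anything falls off the work surface, if the arm or the gripper's body presses on something with over 40 N, if the wrist force passes 120 N, or if a joint passes its speed limit or range.

## Working session

There is one attempt and no reset: what is moved stays moved. The work goes in short steps, Python scripts to look and compute and a tool call to move; the robot and the scene stay as the last step left them, time stands still between calls to the robot, and variables do not carry over. Pictures are saved under pics/ and viewed, and the job is handed in when it is done.

Besides the shell and the picture viewer there is one more tool, called after "Emit:" in YAML: its name, and indented under it one key for each argument. move_arm: Moves the arm, as the interface text tells. Its arguments: {"type":"object","properties":{"moves":{"type":"array"}},"required":["moves"]}

```bash
mkdir -p pics; cat > h.py <<'E'
from rig import bot, vision, order
import numpy as np, cv2, pickle
def cap(n,tag):
    s=bot.read_state(); c=vision.capture(n); c['state']=s
    pickle.dump(c,open(f'{tag}.pkl','wb'))
    im=cv2.cvtColor(c['image'],cv2.COLOR_RGB2BGR)
    cv2.imwrite(f'pics/{tag}.png',cv2.resize(im,(768,576),interpolation=cv2.INTER_CUBIC))
    return c
def pose(c):
    if 'pose' in c: return np.array(c['pose'])
    T=np.eye(4);T[:3,:3]=c['state']['tcp_rot'];T[:3,3]=c['state']['position'];return T@np.array(c['hand_eye'])
def ray(c,u,v):
    P=pose(c);d=P[:3,:3]@np.array([(u-c['cx'])/c['fx'],(v-c['cy'])/c['fy'],1]);return P[:3,3],d
def onz(c,u,v,z):
    o,d=ray(c,u,v);return o+d*(z-o[2])/d[2]
def pt(c,u,v):
    o,d=ray(c,u,v);return o+d*c['z_map'][int(round(v)),int(round(u))]
def proj(c,p):
    P=np.linalg.inv(pose(c));q=P[:3,:3]@np.array(p)+P[:3,3];return q[0]/q[2]*c['fx']+c['cx'],q[1]/q[2]*c['fy']+c['cy']
E
python3 - <<'E'
from h import *
for n in ['side','top','wrist']:
    c=cap(n,n+'0');print(n,c['fx'],c['cx'],pose(c).round(3).tolist())
print(bot.read_state(),bot.hold_point_z)
E
```

```text
side 378.15839970114314 256.2790049238354 [[-0.984, -0.093, 0.149, 0.439], [-0.176, 0.564, -0.807, 0.743], [-0.009, -0.821, -0.571, 0.571], [0.0, 0.0, 0.0, 1.0]]
top 452.4407551952404 252.986219705616 [[-0.021, -0.999, 0.034, 0.524], [-1.0, 0.021, -0.0, 0.067], [-0.0, -0.034, -0.999, 1.027], [0.0, 0.0, 0.0, 1.0]]
wrist 277.81925789611887 249.9113056690437 [[0.349, -0.9, -0.259, 0.289], [-0.937, -0.336, -0.095, -0.559], [-0.001, 0.276, -0.961, 0.385], [0.0, 0.0, 0.0, 1.0]]
{'time_s': 0.15, 'joint_positions': array([-7.97847349e+01,  3.02674548e+01,  8.21399586e+01, -1.82363119e-04,
        6.76895165e+01, -1.02297579e+01]), 'qvel': array([ 0.05506694, -0.09854822, -0.21618555,  0.03955691, -0.1561185 ,
        0.02412732]), 'tau': array([ 6.54930809e-04, -4.40430665e+01, -1.76842582e+01,  6.33073132e-02,
        5.52630785e-02, -1.10432420e-04]), 'position': array([ 0.21821727, -0.58506266,  0.22178625]), 'tcp_rot': array([[ 9.37007414e-01,  3.49309338e-01, -3.02923819e-04],
       [ 3.49309343e-01, -9.37005983e-01,  1.66440652e-03],
       [ 2.97551309e-04, -1.66537537e-03, -9.99998569e-01]]), 'force': array([-0.21163363,  0.53333458, -0.59132167]), 'moment': array([-0.00018388,  0.01793172,  0.00878284]), 'opening': 1.0036893798371171} 0.0187
```

View pics/top0.png

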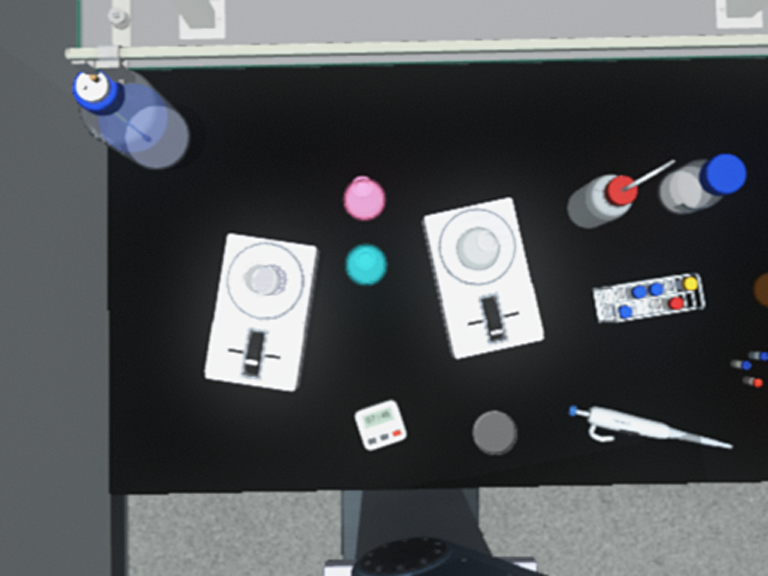

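View pics/side0.png

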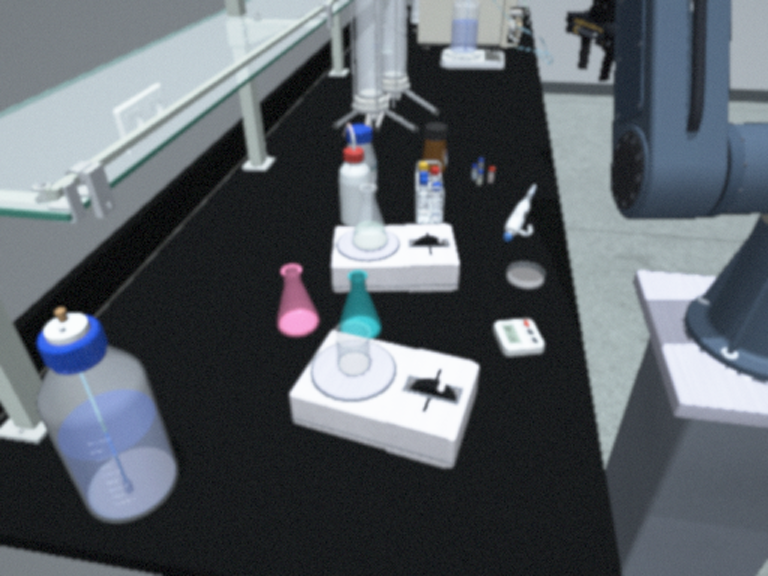

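The candidate stirrers in the top view are at (480,280), with a clear tapering vessel, and (262,310), with a clear short cylinder. In the side view the far one, at (395,250), clearly holds the clear conical flask (neck at (367,190)). The near one holds the beaker at (353,355). So the one meant is the right one in the top view. The pink and turquoise flasks stand loose on the bench and are decoys. I'll confirm with enlarged crops.

```bash
python3 - <<'E'
from h import *
t=pickle.load(open('top0.pkl','rb'));s=pickle.load(open('side0.pkl','rb'))
a=cv2.resize(t['image'][125:245,275:370],None,fx=4,fy=4,interpolation=cv2.INTER_CUBIC)
b=cv2.resize(s['image'][115:200,215:310],None,fx=4,fy=4,interpolation=cv2.INTER_CUBIC)
H=480;im=np.zeros((H,780,3),np.uint8);im[:a.shape[0],:380]=a[:,:380];im[:b.shape[0],390:770]=b
cv2.imwrite('pics/crop.png',im[:,:,::-1])
# housing A white mask
hsv=cv2.cvtColor(t['image'],cv2.COLOR_RGB2HSV)
m=((hsv[...,2]>170)&(hsv[...,1]<50)).astype(np.uint8)
n,l,st,ce=cv2.connectedComponentsWithStats(m)
for i in range(1,n):
    if st[i,4]>1500:
        ct=max(cv2.findContours((l==i).astype(np.uint8),0,2)[0],key=cv2.contourArea)
        r=cv2.minAreaRect(ct);print(r,cv2.boxPoints(r).round(1).tolist())
        P=np.array([onz(t,*p,.058)[:2] for p in cv2.boxPoints(r)]);print(P.round(4).tolist(),np.linalg.norm(np.diff(P,axis=0),axis=1))
        c=r[0]; print('depth z',pt(t,*c))
# dark things in deck A
g=cv2.cvtColor(t['image'],cv2.COLOR_RGB2GRAY)
print(g[188:238,315:350:1][::2].tolist()[:0])
E
```

```text
((277.5, 19.0), (38.0, 467.0), 90.0) [[44.0, 0.0], [511.0, 0.0], [511.0, 38.0], [44.0, 38.0]]
[[0.9881, 0.5126], [0.967, -0.5031], [0.8834, -0.4997], [0.9044, 0.5131]] [1.01595016 0.08369905 1.01302114]
depth z [0.81579902 0.02361143 0.34058914]
((322.17645263671875, 184.7941131591797), (97.29332733154297, 61.391326904296875), 77.47119140625) [[281.70001220703125, 144.0], [341.6000061035156, 130.60000610351562], [362.70001220703125, 225.60000610351562], [302.79998779296875, 238.89999389648438]]
[[0.6629, 0.0029], [0.689, -0.1269], [0.484, -0.1664], [0.4582, -0.0376]] [0.13232318 0.20884934 0.13138112]
depth z [ 0.57293066 -0.08132554  0.06255798]
((173.34103393554688, 207.78323364257812), (61.583160400390625, 97.54468536376953), 8.746162414550781) [[135.5, 251.3000030517578], [150.3000030517578, 154.89999389648438], [211.1999969482422, 164.3000030517578], [196.39999389648438, 260.70001220703125]]
[[0.4393, 0.3201], [0.6452, 0.2857], [0.6223, 0.1552], [0.4167, 0.1905]] [0.20871632 0.13249664 0.2085584 ]
depth z [0.53046351 0.23744247 0.06082172]
[]
```

View pics/crop.png

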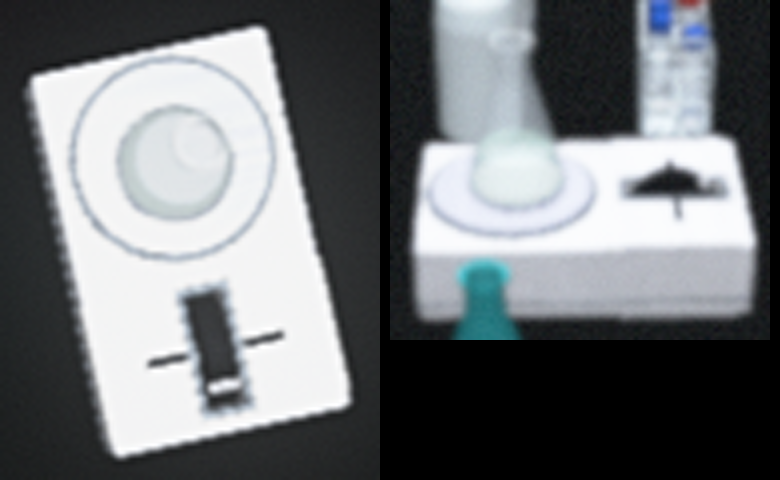

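The crop confirms it: a tapering flask with a narrow neck stands on this stirrer. Its wheel line is on the front side, at crop (225,387), and the bars are at crop (168,360) and (264,340).

```bash
python3 - <<'E'
from h import *
t=pickle.load(open('top0.pkl','rb'))
L=onz(t,317,215,.058);R=onz(t,341,210,.058);print(L,R,(L+R)/2)
ln=onz(t,275+225/4,125+387/4,.065);print('line',ln)
fl=onz(t,275+175/4,125+160/4,.062);print('flask foot',fl)
s=bot.read_state();hov=np.array([(L[0]+R[0])/2,(L[1]+R[1])/2,.20])
d=s['tcp_rot'].T@(hov-s['position']);print(d/0.025)
E
```

```text
[ 0.5086759  -0.06927423  0.058     ] [ 0.51830387 -0.12092374  0.058     ] [ 0.51348989 -0.09509898  0.058     ]
line [ 0.49384614 -0.09818161  0.065     ]
flask foot [ 0.61550128 -0.07517974  0.062     ]
[ 17.91260139 -14.23684537   0.90049093]
```

Emit:
move_arm:
  moves:
    - {"x":0.9,"y":-0.71,"hand":0}
    - {"x":0.9,"y":-0.71,"hand":0}
    - {"x":0.9,"y":-0.71,"hand":0}
    - {"x":0.9,"y":-0.71,"hand":0}
    - {"x":0.9,"y":-0.71,"hand":0}
    - {"x":0.9,"y":-0.71,"hand":0}
    - {"x":0.9,"y":-0.71,"hand":0}
    - {"x":0.9,"y":-0.71,"hand":0}
    - {"x":0.9,"y":-0.71,"hand":0}
    - {"x":0.9,"y":-0.71,"hand":0}
    - {"x":0.9,"y":-0.71,"hand":0}
    - {"x":0.9,"y":-0.71,"hand":0}
    - {"x":0.9,"y":-0.71,"hand":0}
    - {"x":0.9,"y":-0.71,"hand":0}
    - {"x":0.9,"y":-0.71,"hand":0}
    - {"x":0.9,"y":-0.71,"hand":0}
    - {"x":0.9,"y":-0.71,"hand":0}
    - {"x":0.9,"y":-0.71,"hand":0}
    - {"x":0.9,"y":-0.71,"hand":0}
    - {"x":0.9,"y":-0.71,"hand":0}

```text
schema error: expected keys hand, x, y, z, wx, wy, wz
```

Emit:
move_arm:
  moves:
    - {"hand":0,"wz":-8.53}
    - {"hand":0,"wz":-8.53}
    - {"hand":0,"wz":-8.53}
    - {"hand":0,"wz":-8.53}
    - {"hand":0,"wz":-8.53}
    - {"hand":0,"wz":-8.53}
    - {"hand":0,"wz":-8.53}
    - {"hand":0,"wz":-8.53}
    - {"hand":0,"wz":-8.53}
    - {"hand":0,"wz":-8.53}
    - {"hand":0,"wz":-8.53}
    - {"hand":0,"wz":-8.53}
    - {"hand":0,"wz":-8.53}
    - {"hand":0,"wz":-8.53}
    - {"hand":0,"wz":-8.53}
    - {"hand":0,"wz":-8.53}
    - {"hand":0,"wz":-8.53}
    - {"hand":0,"wz":-8.53}
    - {"hand":0,"wz":-8.53}
    - {"hand":0,"wz":-8.53}

```text
schema error: expected keys hand, x, y, z, wx, wy, wz
```

```bash
python3 - <<'E'
from h import *
c=cap('wrist','w1');cap('side','side1')
s=c['state'];print(s['time_s'],s['joint_positions'].round(1),s['position'],s['tcp_rot'].round(4).tolist(),s['force'],s['opening'])
print(proj(c,[.5135,-.0951,.058]),proj(c,s['position']))
E
```

```text
0.15 [-79.8  30.3  82.1  -0.   67.7 -10.2] [ 0.21821727 -0.58506266  0.22178625] [[0.937, 0.3493, -0.0003], [0.3493, -0.937, 0.0017], [0.0003, -0.0017, -1.0]] [-0.21163363  0.53333458 -0.59132167] 1.0036893798371171
(np.float64(-216.66986904627356), np.float64(-400.6878823728907)) (np.float64(249.69869456245422), np.float64(230.13361596096337))
```

View pics/w1.png

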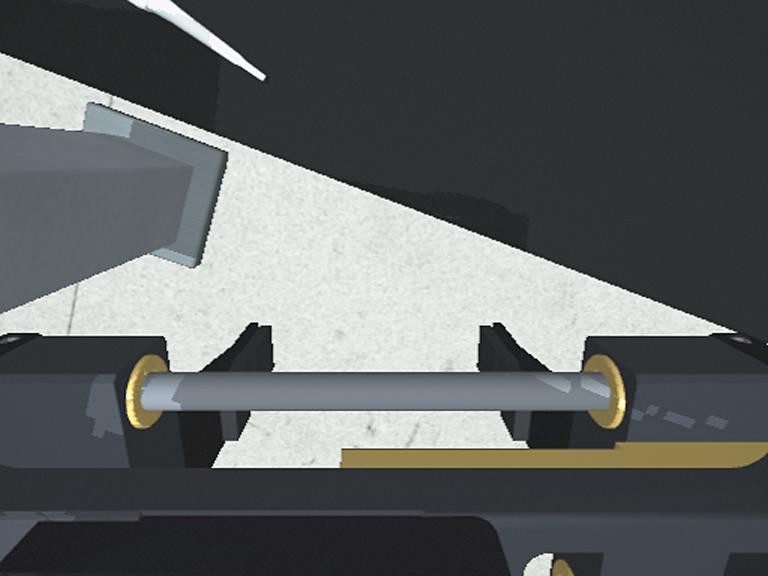

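View pics/side1.png

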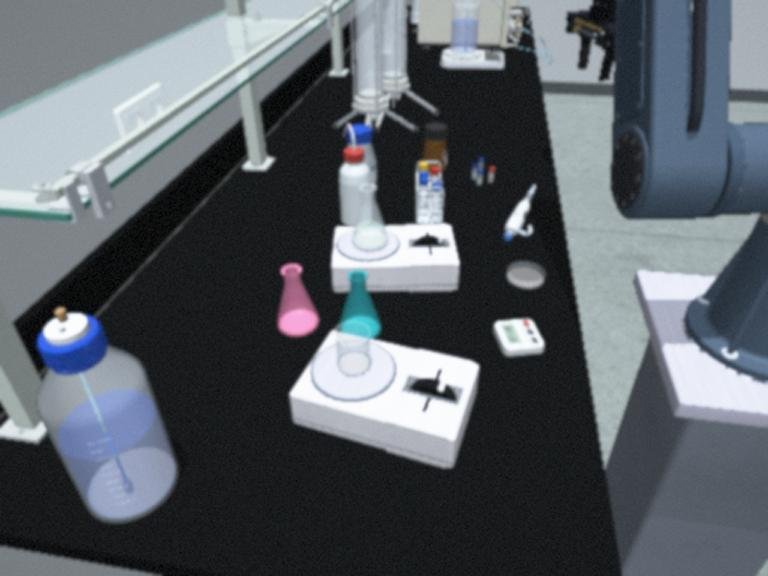

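The wrist view shows the open fingers at (250,380) and (500,380), with the jaw axis across the image. Both moves were refused because every row needs all the keys, so I'll resend them in full.

Emit:
move_arm:
  moves:
    - {"hand":0,"x":0.9,"y":-0.71,"z":0,"wx":0,"wy":0,"wz":0}
    - {"hand":0,"x":0.9,"y":-0.71,"z":0,"wx":0,"wy":0,"wz":0}
    - {"hand":0,"x":0.9,"y":-0.71,"z":0,"wx":0,"wy":0,"wz":0}
    - {"hand":0,"x":0.9,"y":-0.71,"z":0,"wx":0,"wy":0,"wz":0}
    - {"hand":0,"x":0.9,"y":-0.71,"z":0,"wx":0,"wy":0,"wz":0}
    - {"hand":0,"x":0.9,"y":-0.71,"z":0,"wx":0,"wy":0,"wz":0}
    - {"hand":0,"x":0.9,"y":-0.71,"z":0,"wx":0,"wy":0,"wz":0}
    - {"hand":0,"x":0.9,"y":-0.71,"z":0,"wx":0,"wy":0,"wz":0}
    - {"hand":0,"x":0.9,"y":-0.71,"z":0,"wx":0,"wy":0,"wz":0}
    - {"hand":0,"x":0.9,"y":-0.71,"z":0,"wx":0,"wy":0,"wz":0}
    - {"hand":0,"x":0.9,"y":-0.71,"z":0,"wx":0,"wy":0,"wz":0}
    - {"hand":0,"x":0.9,"y":-0.71,"z":0,"wx":0,"wy":0,"wz":0}
    - {"hand":0,"x":0.9,"y":-0.71,"z":0,"wx":0,"wy":0,"wz":0}
    - {"hand":0,"x":0.9,"y":-0.71,"z":0,"wx":0,"wy":0,"wz":0}
    - {"hand":0,"x":0.9,"y":-0.71,"z":0,"wx":0,"wy":0,"wz":0}
    - {"hand":0,"x":0.9,"y":-0.71,"z":0,"wx":0,"wy":0,"wz":0}
    - {"hand":0,"x":0.9,"y":-0.71,"z":0,"wx":0,"wy":0,"wz":0}
    - {"hand":0,"x":0.9,"y":-0.71,"z":0,"wx":0,"wy":0,"wz":0}
    - {"hand":0,"x":0.9,"y":-0.71,"z":0,"wx":0,"wy":0,"wz":0}
    - {"hand":0,"x":0.9,"y":-0.71,"z":0,"wx":0,"wy":0,"wz":0}

```text
time_s: 2.25
position: [0.5165, -0.0947, 0.2226]
tcp_rot: [[0.937, 0.349, 0.0], [0.349, -0.937, -0.0], [0.0, 0.0, -1.0]]
force: [0.3, -0.8, 0.0]
opening: 0.006
```

Emit:
move_arm:
  moves:
    - {"hand":0,"x":0,"y":0,"z":0,"wx":0,"wy":0,"wz":-8.53}
    - {"hand":0,"x":0,"y":0,"z":0,"wx":0,"wy":0,"wz":-8.53}
    - {"hand":0,"x":0,"y":0,"z":0,"wx":0,"wy":0,"wz":-8.53}
    - {"hand":0,"x":0,"y":0,"z":0,"wx":0,"wy":0,"wz":-8.53}
    - {"hand":0,"x":0,"y":0,"z":0,"wx":0,"wy":0,"wz":-8.53}
    - {"hand":0,"x":0,"y":0,"z":0,"wx":0,"wy":0,"wz":-8.53}
    - {"hand":0,"x":0,"y":0,"z":0,"wx":0,"wy":0,"wz":-8.53}
    - {"hand":0,"x":0,"y":0,"z":0,"wx":0,"wy":0,"wz":-8.53}
    - {"hand":0,"x":0,"y":0,"z":0,"wx":0,"wy":0,"wz":-8.53}
    - {"hand":0,"x":0,"y":0,"z":0,"wx":0,"wy":0,"wz":-8.53}
    - {"hand":0,"x":0,"y":0,"z":0,"wx":0,"wy":0,"wz":-8.53}
    - {"hand":0,"x":0,"y":0,"z":0,"wx":0,"wy":0,"wz":-8.53}
    - {"hand":0,"x":0,"y":0,"z":0,"wx":0,"wy":0,"wz":-8.53}
    - {"hand":0,"x":0,"y":0,"z":0,"wx":0,"wy":0,"wz":-8.53}
    - {"hand":0,"x":0,"y":0,"z":0,"wx":0,"wy":0,"wz":-8.53}
    - {"hand":0,"x":0,"y":0,"z":0,"wx":0,"wy":0,"wz":-8.53}
    - {"hand":0,"x":0,"y":0,"z":0,"wx":0,"wy":0,"wz":-8.53}
    - {"hand":0,"x":0,"y":0,"z":0,"wx":0,"wy":0,"wz":-8.53}
    - {"hand":0,"x":0,"y":0,"z":0,"wx":0,"wy":0,"wz":-8.53}
    - {"hand":0,"x":0,"y":0,"z":0,"wx":0,"wy":0,"wz":-8.53}

```text
time_s: 4.25
position: [0.5159, -0.0958, 0.2225]
tcp_rot: [[-0.98, -0.198, -0.0], [-0.198, 0.98, 0.0], [0.0, 0.0, -1.0]]
force: [-0.0, 0.6, 0.9]
opening: -0.002
```

```bash
python3 - <<'E'
from h import *
c=cap('wrist','w1');cap('side','side1')
s=c['state'];print(s['time_s'],s['joint_positions'].round(1),s['position'],s['tcp_rot'].round(4).tolist(),s['force'],s['opening'])
print(proj(c,[.5135,-.0951,.058]),proj(c,s['position']))
E
```

```text
4.25 [ -22.7   22.5   96.4   -0.    61.1 -124.1] [ 0.51590182 -0.0957585   0.2225273 ] [[-0.9803, -0.1976, -0.0001], [-0.1976, 0.9803, 0.0], [0.0001, 0.0001, -1.0]] [-0.03925432  0.6081791   0.89058303] -0.00209122782754728
(np.float64(250.9724255554669), np.float64(169.74901337655618)) (np.float64(250.09010826437668), np.float64(229.73836881445993))
```

View pics/w1.png

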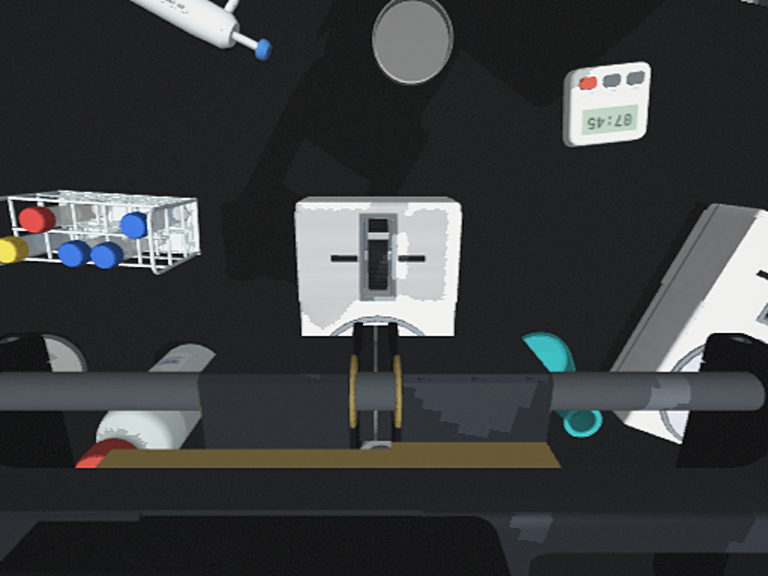

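View pics/side1.png

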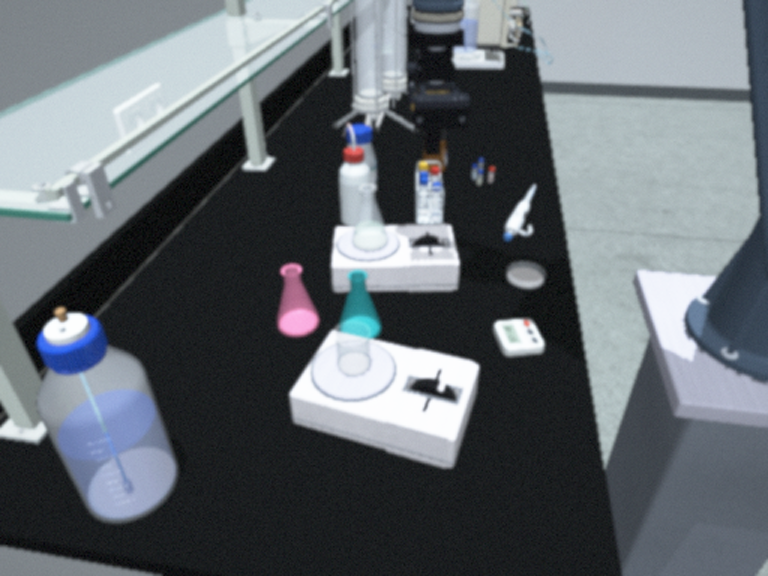

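The wrist view shows the wheel slot at (377,255), the bars at (344,258) and (411,258), the white line at (377,236) toward the front, and the closed fingertips at (375,345).

```bash
python3 - <<'E'
from h import *
c=pickle.load(open('w1.pkl','rb'));t=pickle.load(open('top0.pkl','rb'))
g=cv2.cvtColor(c['image'],cv2.COLOR_RGB2GRAY).astype(float)
def dark(g,u0,u1,v0,v1,bg):
    r=np.clip(bg-g[v0:v1,u0:u1],0,None);r[r<40]=0
    vv,uu=np.mgrid[v0:v1,u0:u1];return (uu*r).sum()/r.sum(),(vv*r).sum()/r.sum()
print(g[165:180,228].astype(int),g[165:180,276].astype(int))
l=dark(g,220,237,165,180,180);r=dark(g,266,284,165,180,180);print(l,r)
b=(np.array(l)+r)/2
col=g[140:202,248:256].mean(1).astype(int);print(list(zip(range(140,202),col)))
L,R=onz(c,*l,.058),onz(c,*r,.058);print('bars wrist',L,R,(L+R)/2, 'depth',pt(c,*l),pt(c,*r))
gt=cv2.cvtColor(t['image'],cv2.COLOR_RGB2GRAY).astype(float)
l2=dark(gt,312,322,210,220,200);r2=dark(gt,337,346,205,215,200);print(l2,r2,[(onz(t,*l2,.058)+onz(t,*r2,.058))/2])
# two view height: triangulate
o1,d1=ray(c,*b);o2,d2=ray(t,*((np.array(l2)+r2)/2))
A=np.c_[d1,-d2];k=np.linalg.lstsq(A,o2-o1,rcond=None)[0];print('tri',o1+k[0]*d1,o2+k[1]*d2)
print('deck depth wrist',pt(c,225,150),'wheel depth',pt(c,252,172))
E
```

```text
[208 207 207 208 213 115  31  34  35 124 218 211 208 207 207] [208 206 205 207 212 112  29  32  33 123 217 211 206 208 206]
(np.float64(228.4137705632422), np.float64(171.9048916003922)) (np.float64(274.64361643835616), np.float64(171.92438356164382))
[(140, np.int64(207)), (141, np.int64(206)), (142, np.int64(145)), (143, np.int64(124)), (144, np.int64(124)), (145, np.int64(130)), (146, np.int64(27)), (147, np.int64(31)), (148, np.int64(35)), (149, np.int64(33)), (150, np.int64(34)), (151, np.int64(35)), (152, np.int64(28)), (153, np.int64(32)), (154, np.int64(43)), (155, np.int64(200)), (156, np.int64(190)), (157, np.int64(190)), (158, np.int64(194)), (159, np.int64(141)), (160, np.int64(28)), (161, np.int64(34)), (162, np.int64(35)), (163, np.int64(35)), (164, np.int64(39)), (165, np.int64(37)), (166, np.int64(39)), (167, np.int64(39)), (168, np.int64(40)), (169, np.int64(41)), (170, np.int64(42)), (171, np.int64(42)), (172, np.int64(41)), (173, np.int64(41)), (174, np.int64(46)), (175, np.int64(43)), (176, np.int64(38)), (177, np.int64(47)), (178, np.int64(39)), (179, np.int64(38
[... 342 characters left out ...]
(196, np.int64(124)), (197, np.int64(138)), (198, np.int64(179)), (199, np.int64(163)), (200, np.int64(187)), (201, np.int64(246))]
bars wrist [ 0.52150689 -0.12131201  0.058     ] [ 0.51047975 -0.06650532  0.058     ] [ 0.51599332 -0.09390866  0.058     ] depth [ 0.5208013  -0.12121983  0.0608857 ] [ 0.50993433 -0.06685542  0.06058672]
(np.float64(316.25528062764033), np.float64(214.71514785757392)) (np.float64(340.9629147690306), np.float64(209.2160052049447)) [array([ 0.51465022, -0.09429312,  0.058     ])]
tri [ 0.51510777 -0.09410936  0.06188907] [ 0.51468775 -0.09365185  0.0618171 ]
deck depth wrist [ 0.49596212 -0.12989464  0.0591167 ] wheel depth [ 0.51275007 -0.09408813  0.07220672]
```

```bash
cat >> h.py <<'E'
from scipy.optimize import brentq
W=np.array([.5155,-.094]);X=np.array([.9803,.1975]);
def theta(c,v,bars_v,dz=0):
    # wheel centre from bars on deck in this very image
    f=lambda th:proj(c,[*(B+X*.03*np.sin(th)),.041+dz+.03*np.cos(th)])[1]-v
    u=c['cx'];g=lambda s:proj(c,[*(W+X*s),.058+dz])[1]-bars_v
    B=W+X*brentq(g,-.03,.03)
    return brentq(f,-1.05,1.05)
E
python3 - <<'E'
from h import *
c=pickle.load(open('w1.pkl','rb'))
for dz in (0,.0025):print(theta(c,156.9,171.91,dz))
E
```

```text
-0.7022670681266376
-0.6969644977268581
```

Emit:
move_arm:
  moves:
    - {"hand":0,"x":0.12,"y":0.07,"z":0.7,"wx":0,"wy":0,"wz":0}
    - {"hand":0,"x":0.12,"y":0,"z":0.8,"wx":0,"wy":0,"wz":0}
    - {"hand":0,"x":0,"y":0,"z":0.8,"wx":0,"wy":0,"wz":0}
    - {"hand":0,"x":0,"y":0,"z":0.8,"wx":0,"wy":0,"wz":0}
    - {"hand":0,"x":0,"y":0,"z":0.8,"wx":0,"wy":0,"wz":0}
    - {"hand":0,"x":0,"y":0,"z":0.8,"wx":0,"wy":0,"wz":0}
    - {"hand":0,"x":0,"y":0,"z":0.6,"wx":0,"wy":0,"wz":0}
    - {"hand":0,"x":0,"y":0,"z":0.4,"wx":0,"wy":0,"wz":0}
    - {"hand":0,"x":0,"y":0,"z":0,"wx":0,"wy":0,"wz":0}
    - {"hand":0,"x":0,"y":0,"z":0,"wx":0,"wy":0,"wz":0}

```text
time_s: 5.35
position: [0.5101, -0.0953, 0.0803]
tcp_rot: [[-0.982, -0.19, 0.0], [-0.19, 0.982, -0.0], [-0.0, -0.0, -1.0]]
force: [-0.4, -0.8, 0.6]
opening: 0.006
```

```bash
python3 - <<'E'
from h import *
c=cap('wrist','w2');cap('side','side2')
s=c['state'];print(s['position'],s['force'],(s['position'][:2]-W)@X)
E
```

```text
[ 0.51008313 -0.09533523  0.08028299] [-0.44058047 -0.80870902  0.58870646] -0.005573863635609977
```

View pics/w2.png

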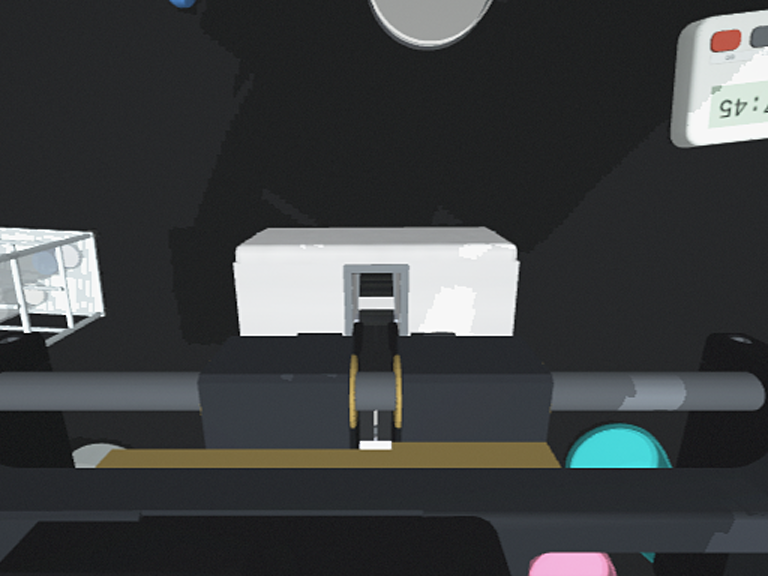

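View pics/side2.png

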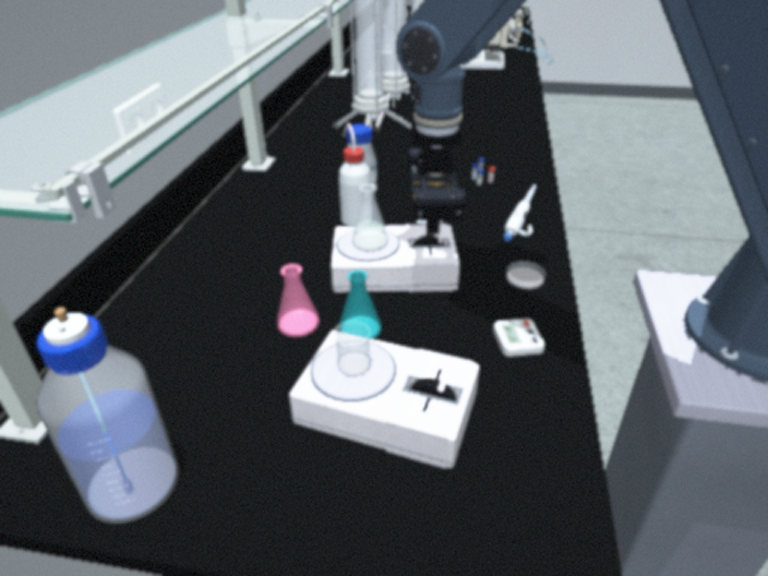

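The fingertips are just above the wheel. In the side view the gripper body (412–462, ~190) is clear of the flask neck (367,190). Next I press.

Emit:
move_arm:
  moves:
    - {"hand":0,"x":0,"y":0.03,"z":0.25,"wx":0,"wy":0,"wz":0}
    - {"hand":0,"x":0,"y":0,"z":0.13,"wx":0,"wy":0,"wz":0}
    - {"hand":0,"x":0,"y":0,"z":0.13,"wx":0,"wy":0,"wz":0}
    - {"hand":0,"x":0,"y":0,"z":0,"wx":0,"wy":0,"wz":0}
    - {"hand":0,"x":0,"y":0,"z":0,"wx":0,"wy":0,"wz":0}

```text
time_s: 5.95
position: [0.5098, -0.0945, 0.0675]
tcp_rot: [[-0.981, -0.192, 0.0], [-0.192, 0.981, -0.0], [-0.0, -0.0, -1.0]]
force: [-1.0, 0.8, 2.5]
opening: 0.004
```

```bash
python3 - <<'E'
from h import *
F=[];
for i in range(8):
    vision.capture('top');F.append(bot.read_state()['force'])
print(np.mean(F,0),np.std(F,0),bot.read_state()['position'])
E
```

```text
[0.06253536 0.6505638  3.76014006] [0.42151852 0.39911689 0.57754933] [ 0.50978341 -0.09451053  0.06740863]
```

Emit:
move_arm:
  moves:
    - {"hand":0,"x":0,"y":0,"z":0.02,"wx":0,"wy":0,"wz":0}
    - {"hand":0,"x":-0.08,"y":0,"z":0,"wx":0,"wy":0,"wz":0}
    - {"hand":0,"x":-0.08,"y":0,"z":0,"wx":0,"wy":0,"wz":0}
    - {"hand":0,"x":-0.08,"y":0,"z":0,"wx":0,"wy":0,"wz":0}
    - {"hand":0,"x":-0.08,"y":0,"z":0,"wx":0,"wy":0,"wz":0}
    - {"hand":0,"x":-0.08,"y":0,"z":0,"wx":0,"wy":0,"wz":0}
    - {"hand":0,"x":0,"y":0,"z":0,"wx":0,"wy":0,"wz":0}
    - {"hand":0,"x":0,"y":0,"z":0,"wx":0,"wy":0,"wz":0}

```text
time_s: 7.15
position: [0.5199, -0.0925, 0.0668]
tcp_rot: [[-0.981, -0.191, 0.001], [-0.191, 0.981, -0.0], [-0.001, -0.0, -1.0]]
force: [0.5, 1.2, 4.0]
opening: 0.005
```

Emit:
move_arm:
  moves:
    - {"hand":0,"x":0,"y":0,"z":-0.4,"wx":0,"wy":0,"wz":0}
    - {"hand":0,"x":0.2,"y":0,"z":-0.4,"wx":0,"wy":0,"wz":0}
    - {"hand":0,"x":0.8,"y":0,"z":-0.8,"wx":0,"wy":0,"wz":0}
    - {"hand":0,"x":0,"y":0,"z":-0.8,"wx":0,"wy":0,"wz":0}
    - {"hand":0,"x":0,"y":0,"z":-0.8,"wx":0,"wy":0,"wz":0}
    - {"hand":0,"x":0,"y":0,"z":-0.8,"wx":0,"wy":0,"wz":0}
    - {"hand":0,"x":0,"y":0,"z":-0.8,"wx":0,"wy":0,"wz":0}
    - {"hand":0,"x":0,"y":0,"z":0,"wx":0,"wy":0,"wz":0}
    - {"hand":0,"x":0,"y":0,"z":0,"wx":0,"wy":0,"wz":0}

```text
time_s: 8.05
position: [0.4944, -0.0972, 0.1871]
tcp_rot: [[-0.982, -0.191, 0.0], [-0.191, 0.982, -0.0], [-0.0, -0.0, -1.0]]
force: [-0.6, -0.6, 0.8]
opening: 0.004
```

```bash
cat > look.py <<'E'
from h import *
import sys
c=cap('wrist',sys.argv[1]);s=c['state'];print(s['time_s'],s['position'],(s['position'][:2]-W)@X)
im=c['image'][100:235,190:310];cv2.imwrite(f'pics/{sys.argv[1]}c.png',cv2.resize(im[:,:,::-1],None,fx=4,fy=4))
E
python3 look.py w3
```

```text
8.05 [ 0.49437108 -0.09724908  0.18706777] -0.021354375228471896
```

View pics/w3c.png

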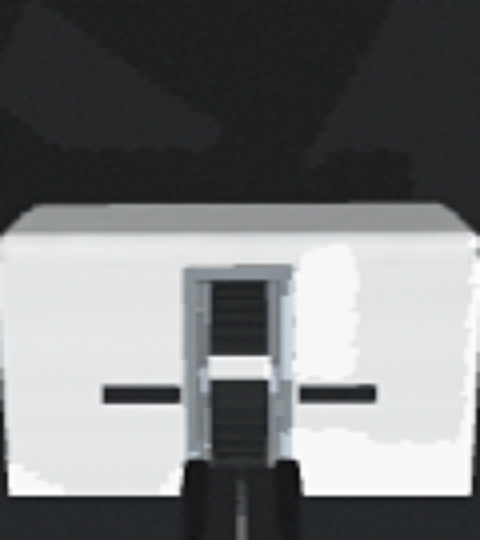

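The wheel turned. The line is now at crop (240,368) and the bars at v≈394.

```bash
cat > meas.py <<'E'
from h import *
import sys
c=pickle.load(open(sys.argv[1]+'.pkl','rb'));g=cv2.cvtColor(c['image'],cv2.COLOR_RGB2GRAY).astype(float)
u=int(sys.argv[2]);lu=int(sys.argv[3]);v0,v1=int(sys.argv[4]),int(sys.argv[5])
vv=np.arange(v0,v1)
w=g[v0:v1,u-4:u+5].mean(1);i=np.clip(w-70,0,None);line=(vv*i).sum()/i.sum()
b0,b1=int(sys.argv[6]),int(sys.argv[7]);ru=int(sys.argv[8])
bb=[]
for x in (lu,ru):
    d=np.clip(180-g[b0:b1,x-4:x+5].mean(1),0,None);bb.append((np.arange(b0,b1)*d).sum()/d.sum())
bv=np.mean(bb);print('line',line,'bars',bb)
for dz in (0,.0025):
    th=theta(c,line,bv,dz);print(dz,th,'rad; mm',th*30)
E
python3 meas.py w3 250 225 184 200 192 206 274
```

```text
line 191.36030873582035 bars [np.float64(198.24177631578948), np.float64(198.13166144200628)]
0 -0.38461908474919243 rad; mm -11.538572542475773
0.0025 -0.38245356356421917 rad; mm -11.473606906926575
```

Emit:
move_arm:
  moves:
    - {"hand":0,"x":-0.3,"y":-0.03,"z":0.8,"wx":0,"wy":0,"wz":0}
    - {"hand":0,"x":-0.3,"y":0,"z":0.8,"wx":0,"wy":0,"wz":0}
    - {"hand":0,"x":0,"y":0,"z":0.8,"wx":0,"wy":0,"wz":0}
    - {"hand":0,"x":0,"y":0,"z":0.8,"wx":0,"wy":0,"wz":0}
    - {"hand":0,"x":0,"y":0,"z":0.8,"wx":0,"wy":0,"wz":0}
    - {"hand":0,"x":0,"y":0,"z":0.3,"wx":0,"wy":0,"wz":0}
    - {"hand":0,"x":0,"y":0,"z":0,"wx":0,"wy":0,"wz":0}
    - {"hand":0,"x":0,"y":0,"z":0.25,"wx":0,"wy":0,"wz":0}
    - {"hand":0,"x":0,"y":0,"z":0.25,"wx":0,"wy":0,"wz":0}
    - {"hand":0,"x":0,"y":0,"z":0,"wx":0,"wy":0,"wz":0}
    - {"hand":0,"x":0,"y":0,"z":0,"wx":0,"wy":0,"wz":0}

```text
time_s: 9.2
position: [0.5103, -0.0955, 0.0675]
tcp_rot: [[-0.981, -0.192, 0.001], [-0.192, 0.981, -0.001], [-0.001, -0.001, -1.0]]
force: [-0.1, -0.0, 4.1]
opening: 0.01
```

Emit:
move_arm:
  moves:
    - {"hand":0,"x":0,"y":0,"z":0.02,"wx":0,"wy":0,"wz":0}
    - {"hand":0,"x":-0.08,"y":0,"z":0,"wx":0,"wy":0,"wz":0}
    - {"hand":0,"x":-0.08,"y":0,"z":0,"wx":0,"wy":0,"wz":0}
    - {"hand":0,"x":-0.08,"y":0,"z":0,"wx":0,"wy":0,"wz":0}
    - {"hand":0,"x":-0.08,"y":0,"z":0,"wx":0,"wy":0,"wz":0}
    - {"hand":0,"x":-0.08,"y":0,"z":0,"wx":0,"wy":0,"wz":0}
    - {"hand":0,"x":-0.08,"y":0,"z":0,"wx":0,"wy":0,"wz":0}
    - {"hand":0,"x":0,"y":0,"z":0,"wx":0,"wy":0,"wz":0}
    - {"hand":0,"x":0,"y":0,"z":0,"wx":0,"wy":0,"wz":0}

```text
time_s: 10.1
position: [0.5222, -0.0931, 0.0664]
tcp_rot: [[-0.981, -0.191, 0.001], [-0.191, 0.982, -0.0], [-0.001, -0.001, -1.0]]
force: [0.9, -1.2, 5.6]
opening: 0.005
```

Emit:
move_arm:
  moves:
    - {"hand":0,"x":0,"y":0,"z":-0.4,"wx":0,"wy":0,"wz":0}
    - {"hand":0,"x":0.2,"y":0,"z":-0.4,"wx":0,"wy":0,"wz":0}
    - {"hand":0,"x":0.8,"y":0,"z":-0.8,"wx":0,"wy":0,"wz":0}
    - {"hand":0,"x":0,"y":0,"z":-0.8,"wx":0,"wy":0,"wz":0}
    - {"hand":0,"x":0,"y":0,"z":-0.8,"wx":0,"wy":0,"wz":0}
    - {"hand":0,"x":0,"y":0,"z":-0.8,"wx":0,"wy":0,"wz":0}
    - {"hand":0,"x":0,"y":0,"z":-0.8,"wx":0,"wy":0,"wz":0}
    - {"hand":0,"x":0,"y":0,"z":0,"wx":0,"wy":0,"wz":0}
    - {"hand":0,"x":0,"y":0,"z":0,"wx":0,"wy":0,"wz":0}

```text
time_s: 11.0
position: [0.4962, -0.0972, 0.1864]
tcp_rot: [[-0.981, -0.192, -0.0], [-0.192, 0.981, 0.0], [0.0, 0.001, -1.0]]
force: [-1.1, 0.0, -0.2]
opening: 0.005
```

```bash
python3 look.py w4; python3 meas.py w4 250 225 189 205 192 206 274
```

```text
11.0 [ 0.49618875 -0.09724178  0.18640846] -0.019571069896608267
line 200.79445411589157 bars [np.float64(196.9416111010993), np.float64(196.61033544877606)]
0 0.006420663860525671 rad; mm 0.19261991581577012
0.0025 0.0050776689252519675 rad; mm 0.15233006775755903
```

View pics/w4c.png

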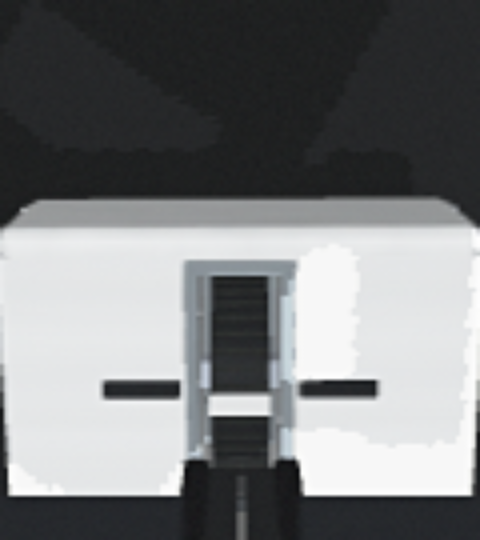

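The line reads θ≈+0.006 rad after allowing for parallax. I'll retract and check from the overhead camera.

Emit:
move_arm:
  moves:
    - {"hand":0,"x":0,"y":0,"z":-0.8,"wx":0,"wy":0,"wz":0}
    - {"hand":0,"x":0.2,"y":-0.3,"z":-0.8,"wx":0,"wy":0,"wz":0}
    - {"hand":0,"x":0.3,"y":-0.9,"z":0,"wx":0,"wy":0,"wz":0}
    - {"hand":0,"x":0.4,"y":-0.9,"z":0,"wx":0,"wy":0,"wz":0}
    - {"hand":0,"x":0.4,"y":-0.9,"z":0,"wx":0,"wy":0,"wz":0}
    - {"hand":0,"x":0.4,"y":-0.9,"z":0,"wx":0,"wy":0,"wz":0}
    - {"hand":0,"x":0.4,"y":-0.9,"z":0,"wx":0,"wy":0,"wz":0}
    - {"hand":0,"x":0.4,"y":-0.9,"z":0,"wx":0,"wy":0,"wz":0}
    - {"hand":0,"x":0.4,"y":-0.9,"z":0,"wx":0,"wy":0,"wz":0}
    - {"hand":0,"x":0.4,"y":-0.9,"z":0,"wx":0,"wy":0,"wz":0}
    - {"hand":0,"x":0.4,"y":-0.9,"z":0,"wx":0,"wy":0,"wz":0}
    - {"hand":0,"x":0.4,"y":-0.9,"z":0,"wx":0,"wy":0,"wz":0}
    - {"hand":0,"x":0.4,"y":-0.9,"z":0,"wx":0,"wy":0,"wz":0}
    - {"hand":0,"x":0.4,"y":-0.9,"z":0,"wx":0,"wy":0,"wz":0}
    - {"hand":0,"x":0,"y":0,"z":0,"wx":0,"wy":0,"wz":0}
    - {"hand":0,"x":0,"y":0,"z":0,"wx":0,"wy":0,"wz":0}

```text
time_s: 12.65
position: [0.4291, -0.3926, 0.2247]
tcp_rot: [[-0.982, -0.19, -0.002], [-0.19, 0.982, 0.004], [0.001, 0.004, -1.0]]
force: [-1.0, 0.7, -0.4]
opening: 0.002
```

```bash
python3 - <<'E'
from h import *
c=cap('top','top5');t=pickle.load(open('top0.pkl','rb'));print(c['state']['time_s'],c['state']['position'])
a=cv2.resize(c['image'][125:245,275:370],None,fx=5,fy=5,interpolation=cv2.INTER_CUBIC)
cv2.imwrite('pics/top5c.png',a[:,:,::-1])
g=cv2.cvtColor(c['image'],cv2.COLOR_RGB2GRAY).astype(float)
def cen(g,u0,u1,v0,v1,f):
    r=f(g[v0:v1,u0:u1]);vv,uu=np.mgrid[v0:v1,u0:u1];return (uu*r).sum()/r.sum(),(vv*r).sum()/r.sum()
f=lambda a:np.where(200-a<40,0,200-a)
l=cen(g,312,322,210,220,f);r=cen(g,337,346,205,215,f)
w=cen(g,326,332,207,218,lambda a:np.clip(a-90,0,None));print(l,r,w)
B=(onz(c,*l,.058)+onz(c,*r,.058))/2;Lp=onz(c,*w,.071);print('line offset mm',1000*(Lp-B)[:2]@X)
d=cv2.absdiff(c['image'],t['image']).max(2)
print('flask diff max',d[140:190,290:345].max(),'wheelB diff',d[215:255,145:190].max())
E
```

```text
12.65 [ 0.429128   -0.39263763  0.22467321]
(np.float64(316.2548780487805), np.float64(214.7140243902439)) (np.float64(340.9653594771242), np.float64(209.21503267973856)) (np.float64(328.6561008861622), np.float64(212.09509202453987))
line offset mm 0.266832010858327
flask diff max 11 wheelB diff 5
```

View pics/top5c.png

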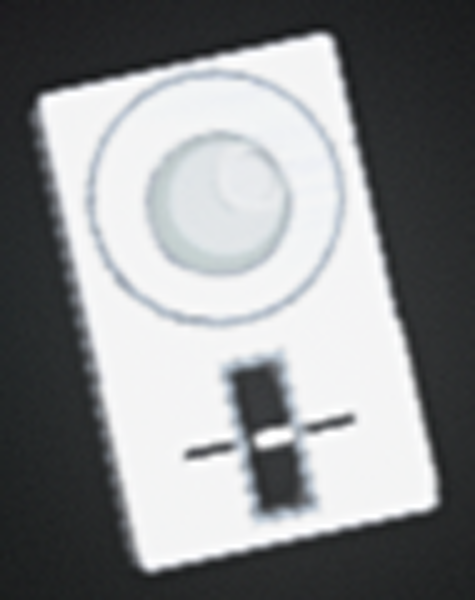

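View pics/top5.png

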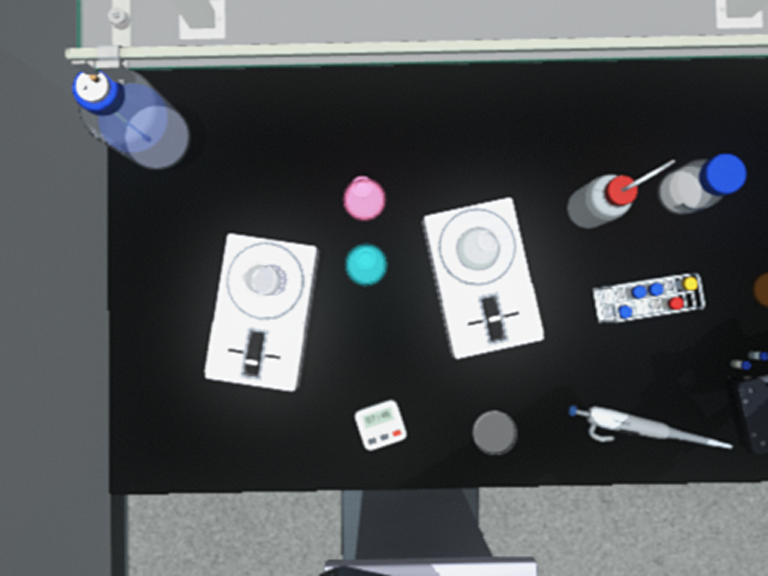

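The overhead crop shows the line at (275,437), level with both bars to about 0.3 mm. The flask and the other wheel look unchanged, and the arm is clear of everything. I'm handing in.

```bash
python3 -c "
from h import *
print(order.hand_in())"
```

```text
the job is handed in; nothing more can be done
None
```

The thumbwheel on the conical-flask stirrer now has its white line at the top, level with the two index bars, and I've handed the job in. I rolled it there with the shut fingertips in two pressed strokes, from about −0.70 to −0.38 and then to about 0 rad, and retracted the arm at about 12.7 s.

- **Line position:** the wrist camera gave about +0.006 rad (0.2 mm). The overhead camera gave a 0.3 mm offset (about 0.01 rad). The two agree.
- **Flask and other wheel:** comparing overhead images from before and after shows no visible change in either. The arm touches nothing.
- **Disagreement:** the deck measured about 60 to 62 mm high against the stated 58 mm. That is slightly beyond the 2 mm calibration allowance, and it changed the angle by only about 0.001 rad.
- **Refused moves:** the first two move calls were rejected because their rows were incomplete. Nothing moved and no time passed.

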